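# Put the two brush washers back together

## Task

The parts of two steel brush washers, a large and a small one, lie washed and dry about the painting table: put each together in its pail where it stands, first the perforated screen of its size, set down inside on its feet with the handle up, then the lid of its size, fully down and level on the rim. Set the parts down, do not drop them, and leave the pails and the paint bottle, jar and pot standing.

Things in the scene. Friction and masses are not known exactly. Their poses are not given: they have to be found in the camera images.
- large_pail: large one of two open steel pails, loose, 84 mm high, 0.44 kg, 3 mm walls, slightly conical: outer diameter 102 mm at the rim, 90 at the foot; inner floor 3 mm above the underside. Wire bail and clips lie against its outside. Origin: centre of the underside, z up; any yaw
- large_screen: large one of two round perforated metal plates, 79 mm across, on three feet (plate top 30 mm up), 0.11 kg, with a tall wire loop handle; 93 mm high in all. Origin: on the axis, at the feet, z up. The loop's top bar (8 mm round) runs 34 mm along x, its centre line 89 mm up: pinch it across y. Goes in the large pail at any yaw; the handle then stands 12 mm above the rim
- large_lid: large one of two stepped steel lids with a black knob, 120 mm across, 0.20 kg, right way up. Origin: centre of the lower edge, z up. Skirt 10 mm high, flared, 115 mm inside at the edge, 109 at its top, where the flange rests on the rim (seated: origin 74 mm above the pail's). Hollow crown, flat top 30 mm up; knob 24 mm thick, from 40 to 56 mm up on a neck: grip it from above
- small_pail: small one of two open steel pails, loose, 66 mm high, 0.29 kg, 3 mm walls, slightly conical: outer diameter 80 mm at the rim, 70 at the foot; inner floor 3 mm above the underside. Wire bail and clips lie against its outside. Origin: centre of the underside, z up; any yaw
- small_screen: small one of two round perforated metal plates, 60 mm across, on three feet (plate top 30 mm up), 0.07 kg, with a tall wire loop handle; 75 mm high in all. Origin: on the axis, at the feet, z up. The loop's top bar (8 mm round) runs 34 mm along x, its centre line 71 mm up: pinch it across y. Goes in the small pail at any yaw; the handle then stands 12 mm above the rim
- small_lid: small one of two stepped steel lids with a black knob, 98 mm across, 0.13 kg, right way up. Origin: centre of the lower edge, z up. Skirt 10 mm high, flared, 93 mm inside at the edge, 87 at its top, where the flange rests on the rim (seated: origin 56 mm above the pail's). Hollow crown, flat top 30 mm up; knob 20 mm thick, from 40 to 56 mm up on a neck: grip it from above
- paint_bottle: bystander: a full turquoise squeeze bottle with a white nozzle, loose, 52 mm in diameter, 175 mm high; origin at the centre of its underside, z up
- paint_jar: bystander: a closed ochre paint jar with a white cap, loose, 68 mm in diameter, 75 mm high; origin at the centre of its underside, z up
- paint_pot: bystander: a small closed purple paint pot with a white cap, loose, 44 mm in diameter, 52 mm high; origin at the centre of its underside, z up
Not all that is in view belongs to the job. Leave any blue look-alike of the large_pail alone.

How it is judged (in metres and radians):
At the end, for the whole second after the job is handed in: In each pail (upright, moved under 50 mm) its own screen stands on the floor (within 3.5 mm in height, 12 mm of the axis, 0.08 rad) and its own lid lies on the rim (3 mm too high, 4 mm too low at most; 10 mm of the axis; 0.06 rad). All six released and at rest (20 mm/s) (distance of each of large_pail, small_pail from where it was at the start of the episode below 0.05 m and angle between each of large_pail, large_lid, small_pail, small_lid's own z axis and vertical below 0.06 rad and horizontal distance between large_screen and large_pail below 0.012 m and z of large_screen in the frame of large_pail below 0.0065 m and angle between each of large_screen, small_screen's own z axis and vertical below 0.08 rad and horizontal distance between large_lid and large_pail below 0.01 m and z of large_lid in the frame of large_pail between 0.07 and 0.077 m and linear speed of each of large_pail, large_screen, large_lid, small_pail, small_screen, small_lid below 0.02 m/s and horizontal distance between small_screen and small_pail below 0.012 m and z of small_screen in the frame of small_pail below 0.0065 m and horizontal distance between small_lid and small_pail below 0.01 m and z of small_lid in the frame of small_pail between 0.052 and 0.059 m); the robot touches nothing.
It fails at once if a screen is dropped: out of the fingers it falls by more than about 40 mm (0.9 m/s) ((contact force between the fingers and large_screen below 0.05 N and linear speed of large_screen above 0.9 m/s) or (contact force between the fingers and small_screen below 0.05 N and linear speed of small_screen above 0.9 m/s)).
It fails at once if a lid is dropped: out of the fingers it falls by more than about 40 mm (0.9 m/s) ((contact force between the fingers and large_lid below 0.05 N and linear speed of large_lid above 0.9 m/s) or (contact force between the fingers and small_lid below 0.05 N and linear speed of small_lid above 0.9 m/s)).
It fails at once if a pail is knocked over (tipped by more than 0.5 rad) (angle between any of large_pail, small_pail's own z axis and vertical above 0.5 rad).
It fails at once if the paint bottle, jar or pot is knocked over (tipped by more than 0.6 rad) (angle between any of paint_bottle, paint_jar, paint_pot's own z axis and vertical above 0.6 rad).
It also fails if it takes over 144 s, if anything falls off the work surface, if the arm or the gripper's body presses on something with over 40 N, if the wrist force passes 120 N, or if a joint passes its speed limit or range.

## Robot

A 6-joint arm with a two-finger parallel gripper is mounted at the origin on the work surface. World frame = base frame: x ahead of the robot, y to its left, z up, the work surface at z = 0. Lengths are in mm, angles in rad, forces in N, time in s.
With the tool pointing down it reaches from about 300 to 950 mm from the base axis. Payload 3.1 kg.
Tool frame: the origin (TCP) lies midway between the tips of the shut fingers; the grasp point (between the pads) lies 19 mm behind it; z points along the fingers, y is the line along which they close (so a half turn about z gives the same grasp; the last joint's range is limited). The gripper opens to 85 mm and grips with 20 to 120 N. Pads are 22 mm wide; open, the fingers measure 114 mm over their backs; the gripper's body (76 mm by 85 mm) begins 54 mm behind the grasp point. The pads swing forward as they close: fully open they stand 13 mm farther back than shut.
Start: joints at [1.134, 0.308, 1.634, -0, 1.2, -0.07], TCP at [224.17, 583.421, 231.272] pointing down, gripper open.
Joint ranges: [-3.06, 3.06], [-0.79, 1.96], [0.05, 2.63], [-1.19, 4.34], [0.05, 2.64], [-2.94, 2.94]. Speed limits (rad/s): [2.79, 2.79, 3.14, 3.14, 3.14, 3.14].

## Interface

Orientations are given as a unit quaternion [x, y, z, w].
In Python, from station import bot, eyes gives the robot as it stands.
- The arm moves only by the tool send_rows, never from a script. Its argument "targets" is a list of rows, each a list of 3 entries, a list of its own where there are three numbers: the shift along the world's x, y, z in m, then the turn about the world's z in degrees, then the finger opening in m, from 0 to 0.0854. A call has exactly 8 rows; each row is the pose to reach, as a shift and turn from the pose commanded when the call began; what a row does not reach only later rows make up. A row lasts 1/10 s, in which the tool goes at most 50 mm and 8.59 degrees, less where a joint would pass 70% of its speed; a pose out of reach is approached as far as the arm can. A call with a gripper value outside its range is refused whole. The fingers move at their own pace and stop on an object; "squeeze" is the grip in N (left out, the last holds). Time passes only in rows, so rows that repeat a pose let the fingers close, or fill a call up. It gives the time, the measured TCP pose, the force, the opening and the grip force at its end, in the units of the state.
- bot.observe(): the state, without advancing time (a new reading comes with each control period).
- eyes.capture(name): name is "side" or "top" or "wrist"; returns (picture, depth): 480x640x3 uint8, blue, green, red; 480x640 float32, mm along the optical axis (not along the pixel's ray), 0 where there is no reading.
- eyes.camera_model(name): a dict with "fx", "fy", "cx", "cy" (pixels), "R" (3x3) and "t" (3): a world point X has camera coordinates R X + t; the wrist camera has in their place "mount" (4x4, takes a point from camera to tool coordinates, whose origin is the TCP and whose axes are the flange's). Camera axes: x right, y down, z forward; pixel columns grow to the right and rows downward; lengths in mm; the calibration is good to about 2 mm. A picture is of the moment at which its call begins: read the wrist's pose just before it. camera_model takes no time and is no camera call.
- bot.sign_off(): hands the job in; it is judged then, once.
The state is a dict: "time": time; "q": joint angles; "joint_velocities": joint speeds; "joint_efforts": joint torques, N m; "tcp_pos": TCP position; "tool_rot": TCP orientation; "wrist_force": force on the tool from outside, world axes, zero at the start; "torque": the same for the moment, N m; "gripper_width": finger opening in mm; "grip_force": force on a finger pad.
Only numpy, scipy, OpenCV 4.12 (cv2) and the standard library are available. Lean on these libraries where they do the work, as an engineer would, in place of code of your own. Each camera call takes 0.05 s, during which the arm holds its last target. There are 200 camera calls.

## Working session

There is one attempt and no reset: what is moved stays moved. The work goes in short steps, Python scripts to look and compute and a tool call to move; the robot and the scene stay as the last step left them, time stands still between calls to the robot, and variables do not carry over. Pictures are saved under pics/ and viewed, at most 14 in all, crops included, and the job is handed in when it is done.

Besides the shell and the picture viewer there is one more tool, called after ">>>" by a JSON object that holds its "api" and its "payload". send_rows: Moves the arm, as the interface text tells. Its arguments: {"type":"object","properties":{"targets":{"type":"array"},"squeeze":{"type":"number"}},"required":["targets"]}

```bash
mkdir -p pics; ls
python3 - <<'E'
from station import bot,eyes
import cv2,numpy as np
s=bot.observe();print(s)
for n in("top","side"):
    p,d=eyes.capture(n);cv2.imwrite(f"pics/{n}0.png",p);np.savez(f"{n}0.npz",p=p,d=d)
    print(eyes.camera_model(n))
print(eyes.camera_model("wrist"))
E
```

```text
pics
{'time': 0.0, 'q': array([ 1.13430728e+00,  3.08996195e-01,  1.63520457e+00,  2.51329883e-05,
        1.19970764e+00, -6.96924972e-02]), 'joint_velocities': array([ 3.61860878e-04,  6.39522650e-04,  8.75933108e-04, -9.90894174e-05,
        1.26281618e-03, -3.92745929e-04]), 'joint_efforts': array([-1.92190098e-03, -4.15263820e+01, -2.76660830e+01, -5.07054065e-04,
        1.04388929e-02,  2.47093093e-07]), 'tcp_pos': array([223.80342901, 582.66444035, 230.0439891 ]), 'tool_rot': array([ 1.82376275e-01,  9.83228129e-01, -1.11805596e-03, -3.01261468e-04]), 'wrist_force': array([-0.34428011,  0.48809335,  0.3671994 ]), 'torque': array([ 0.04548377, -0.03488367,  0.0013133 ]), 'grip_force': 0.0, 'gripper_width': 85.2219684540545}
{'fx': 461.07811617006945, 'fy': 461.07811617006945, 'cx': 314.7529497076698, 'cy': 238.4895515229891, 'R': array([[ 0.02577126, -0.99964194, -0.00719993],
       [-0.99671874, -0.02514174, -0.07693924],
       [ 0.07673067,  0.00915913, -0.99700979]]), 't': array([ 129.13721367,  512.43083134, 1259.06562122])}
{'fx': 446.8087888052072, 'fy': 446.8087888052072, 'cx': 329.1781960686714, 'cy': 236.64052966551972, 'R': array([[ 0.87228315, -0.48896527, -0.00592197],
       [-0.30367564, -0.5321666 , -0.79030362],
       [ 0.38327955,  0.69116689, -0.6126868 ]]), 't': array([-397.81654968,  250.90549268, 1051.1133532 ])}
{'fx': 378.8577910790906, 'fy': 378.8577910790906, 'cx': 316.8812700248683, 'cy': 235.874580123576, 'mount': array([[-6.67718066e-04, -9.47405068e-01, -3.20036233e-01,
         8.18836660e+01],
       [ 9.99999663e-01, -4.79847686e-04, -6.65886199e-04,
        -3.41436977e-01],
       [ 4.77295314e-04, -3.20036570e-01,  9.47405070e-01,
        -1.43962981e+02],
       [ 0.00000000e+00,  0.00000000e+00,  0.00000000e+00,
         1.00000000e+00]])}
```

View pics/top0.png

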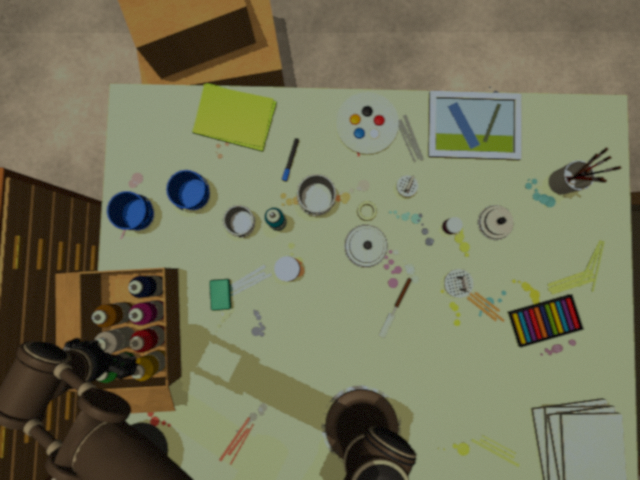

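View pics/side0.png

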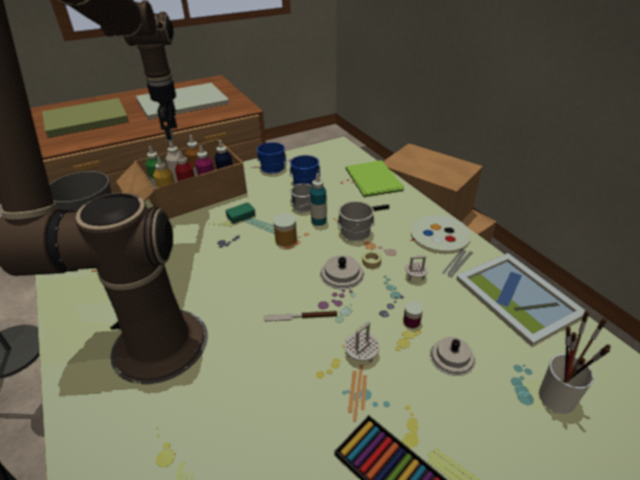

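The images show:
- **Top view:** small pail (240,220), large pail (318,195), large lid (366,245), small lid (495,222), small screen (407,186), large screen (457,283). The bystanders are the bottle (275,217), jar (288,268) and pot (452,226). The blue pails at (130,210) and (188,190) are the look-alikes to leave alone; the tape ring at (367,211) and the brush cup at (572,178) are clutter.
- **Side view:** the same layout, with everything standing upright.

Next I'll measure from depth.

```bash
cat > h.py <<'E'
import numpy as np,cv2
from station import bot,eyes
from scipy.spatial.transform import Rotation as Ro
def pose(name):
    m=eyes.camera_model(name)
    if name!="wrist": return m,m["R"].T,-m["R"].T@m["t"]
    s=bot.observe();T=np.array(m["mount"]);A=Ro.from_quat(s["tool_rot"]).as_matrix()
    return m,A@T[:3,:3],A@T[:3,3]+s["tcp_pos"]
def cloud(name,d,P):
    m,R,t=P
    v,u=np.mgrid[:480,:640]
    c=np.stack([(u-m["cx"])/m["fx"]*d,(v-m["cy"])/m["fy"]*d,d],-1)
    W=c@R.T+t; W[d<=0]=np.nan
    return W
def plane(P,uv,z):
    m,R,t=P; uv=np.atleast_2d(uv).astype(float)
    r=np.c_[(uv[:,0]-m["cx"])/m["fx"],(uv[:,1]-m["cy"])/m["fy"],np.ones(len(uv))]@R.T
    return t+r*((z-t[2])/r[:,2])[:,None]
E
python3 - <<'E'
from h import *
f=np.load("top0.npz");P=pose("top");W=cloud("top",f["d"],P)
print("table z",np.nanmedian(W[300:330,330:380,2]))
D=dict(sp=(240,220,20,66),lp=(318,195,24,84),ll=(366,245,24,56),sl=(495,222,20,56),ss=(407,186,13,75),ls=(457,283,16,93),pot=(452,226,11,52),bot=(275,217,13,175),jar=(288,268,15,75),b1=(130,210,26,84),b2=(188,190,26,84))
for k,(u,v,r,h) in D.items():
    q=W[v-r-4:v+r+5,u-r-4:u+r+5].reshape(-1,3);q=q[q[:,2]>8]
    top=np.percentile(q[:,2],[50,90,98,100])
    hi=q[q[:,2]>0.75*h] if k in("sp","lp","b1","b2") else q
    (c,rad)=cv2.minEnclosingCircle(hi[:,:2].astype(np.float32))
    print(k,len(hi),"z",top.round(),"c",np.round(c),"r",round(rad,1))
E
```

```text
table z -1.1599428955852318
sp 232 z [ 51.  66.  70. 120.] c [551. 334.] r 60.8
lp 295 z [61. 83. 86. 88.] c [625. 143.] r 54.4
ll 1297 z [27. 32. 54. 61.] c [505. -13.] r 74.7
sl 805 z [26. 32. 54. 58.] c [ 569. -363.] r 46.8
ss 361 z [29. 70. 74. 78.] c [ 663. -109.] r 30.0
ls 658 z [28. 64. 91. 95.] c [ 397. -254.] r 40.1
pot 263 z [49. 53. 54. 56.] c [ 555. -234.] r 22.3
bot 400 z [123. 151. 167. 178.] c [555. 249.] r 26.3
jar 517 z [74. 77. 79. 81.] c [424. 215.] r 33.4
b1 408 z [56. 83. 86. 88.] c [566. 646.] r 54.1
b2 350 z [56. 84. 86. 89.] c [628. 491.] r 53.8
```

Run:
```python
from h import *
f=np.load("top0.npz");P=pose("top");W=cloud("top",f["d"],P)
cv2.imwrite("pics/crop0.png",cv2.resize(f["p"][150:310,100:520],(800,305),interpolation=cv2.INTER_CUBIC))
def sel(u,v,r,lo,hi):
    q=W[v-r:v+r+1,u-r:u+r+1].reshape(-1,3);return q[(q[:,2]>lo)&(q[:,2]<hi)]
for k,a in dict(ll=(366,245,14,45,62),sl=(495,222,12,45,62),ss=(407,186,14,62,80),ls=(457,283,18,80,98)).items():
    q=sel(*a);c=q[:,:2].mean(0);w,V=np.linalg.eigh(np.cov(q[:,:2].T))
    print(k,len(q),c.round(1),"dir",np.degrees(np.arctan2(V[1,1],V[0,1])).round(1),np.sqrt(w).round(1),q[:,2].max().round())
for k,a,rr in (("sp",(240,220,21,55,72),36),("lp",(318,195,26,75,90),46.5),("ll",(366,245,26,5,24),57),("sl",(495,222,22,5,24),46)):
    q=sel(*a)[:,:2];x=np.median(q,0)
    for _ in range(30):
        e=q-x;n=np.hypot(*e.T);g=(n>rr-12)&(n<rr+12)
        A=np.c_[2*q[g],np.ones(g.sum())];s=np.linalg.lstsq(A,(q[g]**2).sum(1),rcond=None)[0];x=s[:2]
    print(k,x.round(1),"r",np.sqrt(s[2]+x@x).round(1),g.sum())
```

```text
ll 59 [493.7   0.5] dir 90.8 [5.6 6.3] 61.0
sl 47 [ 569.1 -362.5] dir 145.6 [5.  5.2] 58.0
ss 45 [ 662.1 -108.7] dir 156.7 [ 2.4 12. ] 78.0
ls 56 [ 396.5 -252.3] dir -164.2 [ 2.3 12.7] 95.0
sp [551.2 350.2] r 38.7 190
lp [625.7 141.8] r 49.5 221
ll [ 4.943e+02 -1.000e-01] r 52.8 430
sl [ 570.  -364.8] r 42.0 341
```

View pics/crop0.png

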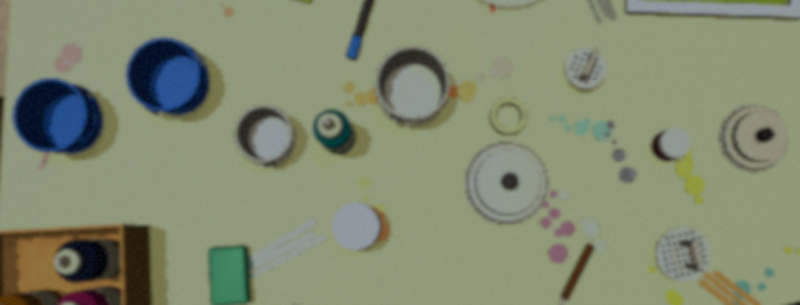

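The crop confirms both steel pails, at crop (265,135) and (413,85), and that the blue ones are separate. Moving to above the small screen.

>>> {"api": "send_rows", "payload": {"targets": [[[0.05, -0.06, 0.04], -2, 0.06], [[0.08, -0.1, 0.05], -2, 0.06], [[0.11, -0.14, 0.05], -2, 0.06], [[0.13, -0.18, 0.05], -2, 0.06], [[0.16, -0.22, 0.05], -2, 0.06], [[0.19, -0.26, 0.05], -2, 0.06], [[0.22, -0.3, 0.05], -2, 0.06], [[0.24, -0.34, 0.05], -2, 0.06]], "squeeze": 40}}

```text
time: 0.9
tcp_pos: [452.2, 263.4, 281.0]
tool_rot: [0.199, 0.98, 0.0, 0.0]
wrist_force: [0.2, 0.1, -0.8]
gripper_width: 59.9
grip_force: 0.0
```

>>> {"api": "send_rows", "payload": {"targets": [[[0.03, -0.04, 0], 0, 0.06], [[0.06, -0.08, 0], 0, 0.06], [[0.09, -0.12, -0.01], 0, 0.06], [[0.12, -0.17, -0.03], 0, 0.06], [[0.14, -0.21, -0.05], 0, 0.06], [[0.16, -0.26, -0.07], 0, 0.06], [[0.18, -0.31, -0.09], 0, 0.06], [[0.19, -0.34, -0.1], 0, 0.06]]}}

```text
time: 1.7
tcp_pos: [638.2, -68.0, 182.7]
tool_rot: [0.2, 0.98, 0.0, -0.001]
wrist_force: [-0.9, 0.4, 0.9]
gripper_width: 60.0
grip_force: 0.0
```

>>> {"api": "send_rows", "payload": {"targets": [[[0.008, -0.012, 0], 0, 0.06], [[0.008, -0.012, 0], 0, 0.06], [[0.008, -0.012, 0], 0, 0.06], [[0.008, -0.012, 0], 0, 0.06], [[0.008, -0.012, 0], 0, 0.06], [[0.008, -0.012, 0], 0, 0.06], [[0.008, -0.012, 0], 0, 0.06], [[0.008, -0.012, 0], 0, 0.06]]}}

```text
time: 2.5
tcp_pos: [646.2, -77.9, 184.6]
tool_rot: [0.199, 0.98, 0.0, 0.0]
wrist_force: [-0.9, -0.0, 0.7]
gripper_width: 59.8
grip_force: 0.0
```

```bash
cat >> h.py <<'E'
def look(name,fn=None):
    P=pose(name);p,d=eyes.capture(name)
    if fn: cv2.imwrite(f"pics/{fn}.png",p)
    return p,P,cloud(name,d,P)
def near(W,c,r,lo,hi):
    q=W.reshape(-1,3);q=q[(np.hypot(q[:,0]-c[0],q[:,1]-c[1])<r)&(q[:,2]>lo)&(q[:,2]<hi)];return q
def bar(W,c,r,lo,hi):
    q=near(W,c,r,lo,hi)
    m=(q[:,:2].max(0)+q[:,:2].min(0))/2;w,V=np.linalg.eigh(np.cov(q[:,:2].T))
    s=bot.observe();A=Ro.from_quat(s["tool_rot"]).as_matrix()
    print("n",len(q),"mean",q[:,:2].mean(0).round(1),"mid",m.round(1),"zmed/max",np.median(q[:,2]).round(1),q[:,2].max().round(1),"dir",np.degrees(np.arctan2(V[1,1],V[0,1])).round(1),"tcp",s["tcp_pos"].round(1),"toolx",np.degrees(np.arctan2(A[1,0],A[0,0])).round(1),np.ptp(q[:,:2]@V,axis=0).round(1))
def ring(W,c,r,lo,hi,rr,tol=8):
    q=near(W,c,r,lo,hi)[:,:2];x=np.array(c,float)
    for _ in range(30):
        n=np.hypot(*(q-x).T);g=abs(n-rr)<tol
        x=x+((q[g]-x)*(1-rr/n[g])[:,None]).mean(0)*1.5
    print("ring",x.round(1),g.sum(),"resid",np.std(n[g]).round(1))
E
python3 - <<'E'
from h import *
p,P,W=look("wrist","w1")
bar(W,(662,-109),30,62,82)
E
```

```text
n 618 mean [ 660.2 -111.9] mid [ 662.4 -113.1] zmed/max 75.2 77.9 dir 156.5 tcp [646.2 -78.  184.5] toolx 157.0 [ 8.1 41.2]
```

View pics/w1.png

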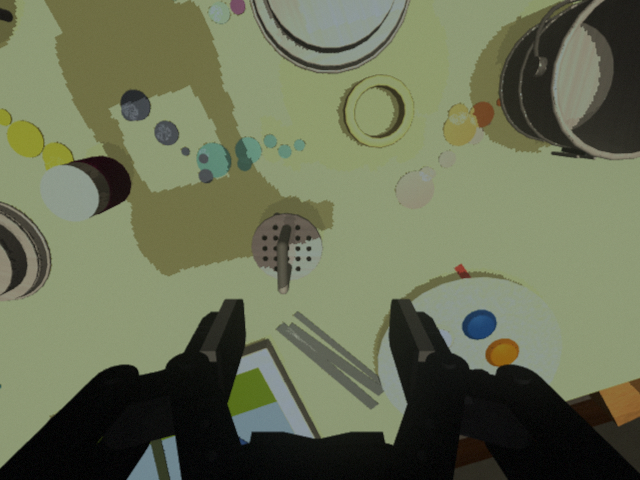

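The wrist view shows the small screen's bar at (283,260), the pot at (85,190) and the tape ring at (380,110). Depth gives the bar top at 75 mm, as expected. Correct and descend.

>>> {"api": "send_rows", "payload": {"targets": [[[0.008, -0.017, -0.02], 0, 0.04], [[0.016, -0.034, -0.04], 0, 0.04], [[0.016, -0.034, -0.06], 0, 0.04], [[0.016, -0.034, -0.08], 0, 0.04], [[0.016, -0.034, -0.1], 0, 0.04], [[0.016, -0.034, -0.12], 0, 0.04], [[0.016, -0.034, -0.13], 0, 0.04], [[0.016, -0.034, -0.13], 0, 0.04]]}}

```text
time: 3.35
tcp_pos: [660.5, -112.1, 52.2]
tool_rot: [0.2, 0.98, 0.0, -0.002]
wrist_force: [-0.4, 0.2, -1.0]
gripper_width: 39.8
grip_force: 0.0
```

>>> {"api": "send_rows", "payload": {"targets": [[[0, 0, 0], 0, 0.02], [[0, 0, 0], 0, 0.0], [[0, 0, 0], 0, 0.0], [[0, 0, 0], 0, 0.0], [[0, 0, 0], 0, 0.0], [[0, 0, 0], 0, 0.0], [[0, 0, 0], 0, 0.0], [[0, 0, 0.005], 0, 0.0]]}}

```text
time: 4.15
tcp_pos: [661.4, -112.2, 58.7]
tool_rot: [0.199, 0.98, 0.0, -0.001]
wrist_force: [-0.4, 0.4, -1.2]
gripper_width: 6.0
grip_force: 39.1
```

>>> {"api": "send_rows", "payload": {"targets": [[[0, 0, 0.01], 0, 0], [[0, 0, 0.03], 0, 0], [[0, 0, 0.06], 0, 0], [[0, 0, 0.1], 0, 0], [[0, 0.01, 0.14], -5, 0], [[0, 0.03, 0.18], -10, 0], [[-0.01, 0.06, 0.21], -15, 0], [[-0.02, 0.09, 0.22], -20, 0]]}}

```text
time: 4.95
tcp_pos: [643.9, -22.0, 284.5]
tool_rot: [0.369, 0.93, 0.001, 0.004]
wrist_force: [0.9, 0.7, 0.2]
gripper_width: 6.2
grip_force: 39.0
```

>>> {"api": "send_rows", "payload": {"targets": [[[-0.01, 0.04, 0], -6, 0], [[-0.02, 0.08, 0], -12, 0], [[-0.03, 0.12, 0], -18, 0], [[-0.04, 0.16, 0], -24, 0], [[-0.05, 0.2, 0], -30, 0], [[-0.06, 0.24, 0], -36, 0], [[-0.07, 0.27, 0], -42, 0], [[-0.08, 0.29, 0], -47, 0]]}}

```text
time: 5.75
tcp_pos: [560.7, 269.8, 279.1]
tool_rot: [0.708, 0.706, -0.0, -0.0]
wrist_force: [0.1, 0.2, -1.3]
gripper_width: 6.3
grip_force: 39.0
```

>>> {"api": "send_rows", "payload": {"targets": [[[0, 0.02, 0], 0, 0], [[-0.01, 0.04, 0], 0, 0], [[-0.01, 0.06, 0], 0, 0], [[-0.01, 0.075, 0], 0, 0], [[-0.01, 0.082, 0], 0, 0], [[-0.01, 0.082, 0], 0, 0], [[-0.01, 0.082, 0], 0, 0], [[-0.01, 0.082, 0], 0, 0]]}}

```text
time: 6.55
tcp_pos: [552.5, 348.8, 279.2]
tool_rot: [0.707, 0.707, -0.0, 0.0]
wrist_force: [-0.2, -0.1, -1.1]
gripper_width: 6.6
grip_force: 39.1
```

Run:
```python
from h import *
p,P,W=look("wrist","w2")
bar(W,bot.observe()["tcp_pos"][:2],1,0,500) if 0 else print(bot.observe()["tcp_pos"],bot.observe()["gripper_width"])
ring(W,(551,350),60,58,75,38.5)
f=np.load("top0.npz");ring(cloud("top",f["d"],pose("top")),(551,345),60,58,75,38.5);ring(cloud("top",f["d"],pose("top")),(625,142),70,76,92,49.5)
```

```text
[552.48102188 348.75732733 279.24218523] 6.17165212463967
ring [551.2 348.5] 1097 resid 1.5
ring [551.3 350.5] 172 resid 1.5
ring [625.8 141.8] 218 resid 1.4
```

View pics/w2.png

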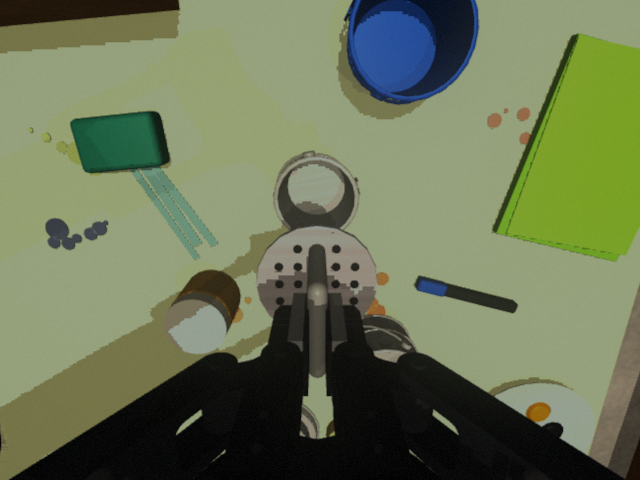

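Run:
```python
from h import *
p,P,W=look("wrist")
q=near(W,(552,349),34,235,275)
print(len(q),np.percentile(q[:,2],[5,25,50,75,95]).round(1))
pl=near(W,(552,360),45,250,264);pl=pl[pl[:,1]>335]
A=np.c_[pl[:,:2]-[552,349],np.ones(len(pl))];s=np.linalg.lstsq(A,pl[:,2],rcond=None)[0];print("tilt",s,len(pl))
ring(W,(552,349),40,250,266,29.7,2.5)
h=cv2.convexHull(pl[:,:2].astype(np.float32))[:,0];h=h[h[:,1]>350]
f=np.linalg.lstsq(np.c_[2*h,np.ones(len(h))],(h**2).sum(1),rcond=None)[0];print("hull circ",f[:2],np.sqrt(f[2]+f[:2]@f[:2]))
```

```text
7191 [253.4 254.1 254.5 255.  255.9]
tilt [-5.63077211e-03  1.30656895e-03  2.54525822e+02] 6924
ring [552.2 347. ] 1799 resid 1.3
hull circ [552.35297206 349.46735735] 29.530903120463908
```

>>> {"api": "send_rows", "payload": {"targets": [[[-0.001, 0, -0.02], 0, 0], [[-0.001, 0, -0.05], 0, 0], [[-0.001, 0, -0.08], 0, 0], [[-0.001, 0, -0.11], 0, 0], [[-0.001, 0, -0.13], 0, 0], [[-0.001, 0, -0.14], 0, 0], [[-0.001, 0, -0.145], 0, 0], [[-0.001, 0, -0.145], 0, 0]]}}

```text
time: 7.45
tcp_pos: [551.5, 349.5, 134.5]
tool_rot: [0.707, 0.707, 0.0, 0.0]
wrist_force: [-0.6, 0.4, -0.6]
gripper_width: 6.4
grip_force: 39.1
```

Run:
```python
from h import *
p,P,W=look("wrist","w3")
print(bot.observe()["tcp_pos"])
ring(W,(551,350),60,60,72,38.5,6)
pl=near(W,(552,360),45,98,118);pl=pl[pl[:,1]>335]
print(len(pl),np.median(pl[:,2]))
h=cv2.convexHull(pl[:,:2].astype(np.float32))[:,0];h=h[h[:,1]>350]
f=np.linalg.lstsq(np.c_[2*h,np.ones(len(h))],(h**2).sum(1),rcond=None)[0];print("hull circ",f[:2],np.sqrt(f[2]+f[:2]@f[:2]))
```

```text
[551.97952893 349.8387179  135.35266548]
ring [551.4 348.2] 1976 resid 1.4
6943 109.71635683586771
hull circ [551.29493252 350.25982299] 29.58091186150617
```

>>> {"api": "send_rows", "payload": {"targets": [[[0, -0.001, -0.01], 0, 0], [[0, -0.001, -0.025], 0, 0], [[0, -0.001, -0.04], 0, 0], [[0, -0.001, -0.05], 0, 0], [[0, -0.001, -0.06], 0, 0], [[0, -0.001, -0.067], 0, 0], [[0, -0.001, -0.072], 0, 0], [[0, -0.001, -0.072], 0, 0]]}}

```text
time: 8.3
tcp_pos: [550.7, 348.4, 61.3]
tool_rot: [0.707, 0.707, -0.001, -0.0]
wrist_force: [0.1, -0.6, -0.7]
gripper_width: 6.2
grip_force: 39.1
```

>>> {"api": "send_rows", "payload": {"targets": [[[0, 0, -0.001], 0, 0], [[0, 0, -0.002], 0, 0], [[0, 0, -0.003], 0, 0], [[0, 0, -0.004], 0, 0], [[0, 0, -0.005], 0, 0], [[0, 0, -0.005], 0, 0], [[0, 0, -0.005], 0, 0], [[0, 0, -0.005], 0, 0]]}}

```text
time: 9.1
tcp_pos: [551.8, 349.1, 58.8]
tool_rot: [0.707, 0.707, 0.001, 0.0]
wrist_force: [-1.1, -0.2, 6.3]
gripper_width: 6.3
grip_force: 39.6
```

Contact is at the expected floor height. Release and rise.

>>> {"api": "send_rows", "payload": {"targets": [[[0, 0, 0.002], 0, 0.014], [[0, 0, 0.002], 0, 0.022], [[0, 0, 0.002], 0, 0.022], [[0, 0, 0.002], 0, 0.022], [[0, 0, 0.01], 0, 0.022], [[0, 0, 0.03], 0, 0.022], [[0, 0, 0.06], 0, 0.022], [[0, 0, 0.1], 0, 0.022]]}}

```text
time: 9.9
tcp_pos: [549.6, 347.8, 156.4]
tool_rot: [0.707, 0.707, -0.002, -0.001]
wrist_force: [-0.3, 0.9, 0.3]
gripper_width: 21.8
grip_force: 0.0
```

>>> {"api": "send_rows", "payload": {"targets": [[[0, 0, 0.04], 0, 0.04], [[0, -0.01, 0.08], -5, 0.04], [[0, -0.02, 0.12], -10, 0.04], [[0, -0.02, 0.13], -15, 0.04], [[0, -0.02, 0.13], -15, 0.04], [[0, -0.02, 0.13], -15, 0.04], [[0, -0.02, 0.13], -15, 0.04], [[0, -0.02, 0.13], -15, 0.04]]}}

```text
time: 10.7
tcp_pos: [550.2, 328.3, 285.0]
tool_rot: [0.793, 0.609, -0.002, -0.0]
wrist_force: [0.5, 0.2, -0.3]
gripper_width: 39.9
grip_force: 0.0
```

Run:
```python
from h import *
p,P,W=look("wrist","w4")
print(bot.observe()["tcp_pos"])
ring(W,(551,350),60,60,72,38.5,6)
bar(W,(551,350),25,72,85)
pl=near(W,(551,349),27,25,45);s=np.linalg.lstsq(np.c_[pl[:,:2]-[551,349],np.ones(len(pl))],pl[:,2],rcond=None)[0];print(s)
```

```text
[550.36424496 328.40315644 285.30634608]
ring [551.5 348.1] 1390 resid 1.4
n 373 mean [551.5 350.4] mid [551.3 349.9] zmed/max 78.3 80.6 dir 89.9 tcp [550.4 328.4 285.3] toolx 75.0 [ 8.  41.4]
[4.58255426e-05 1.05381594e-03 3.41973956e+01]
```

View pics/w4.png

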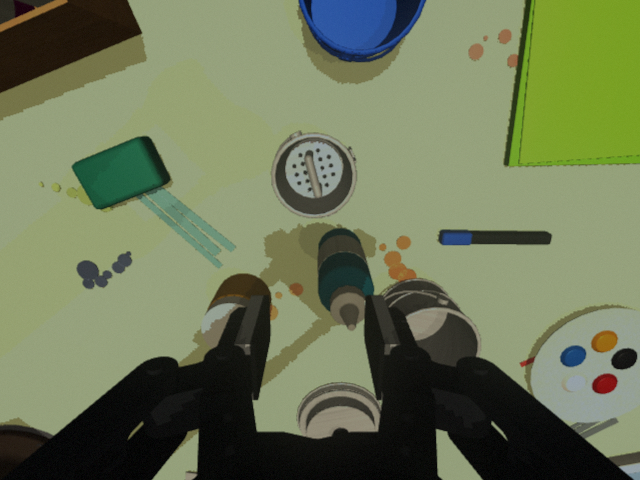

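Seated and level: the bar is at pixel (313,175) inside the small pail, plate at z≈34 as expected. Now the small lid.

>>> {"api": "send_rows", "payload": {"targets": [[[0, -0.02, 0], 4, 0.06], [[0, -0.06, 0], 8, 0.06], [[0, -0.1, 0], 12, 0.06], [[0, -0.14, 0], 15, 0.06], [[0, -0.18, 0], 15, 0.06], [[0, -0.22, 0], 15, 0.06], [[0, -0.26, 0], 15, 0.06], [[0.0, -0.3, 0], 15, 0.06]]}}

```text
time: 11.55
tcp_pos: [550.7, 27.2, 286.5]
tool_rot: [0.707, 0.707, -0.0, -0.0]
wrist_force: [0.6, 0.6, -0.1]
gripper_width: 59.8
grip_force: 0.0
```

>>> {"api": "send_rows", "payload": {"targets": [[[0, -0.04, 0], 0, 0.06], [[0, -0.08, 0], 0, 0.06], [[0, -0.12, -0.02], 0, 0.06], [[0.01, -0.16, -0.04], 0, 0.06], [[0.01, -0.2, -0.06], 0, 0.06], [[0.02, -0.24, -0.08], 0, 0.06], [[0.02, -0.28, -0.1], 0, 0.06], [[0.02, -0.32, -0.12], 0, 0.06]]}}

```text
time: 12.35
tcp_pos: [570.9, -292.7, 165.5]
tool_rot: [0.707, 0.707, -0.0, -0.001]
wrist_force: [1.2, 0.9, -0.1]
gripper_width: 59.8
grip_force: 0.0
```

>>> {"api": "send_rows", "payload": {"targets": [[[0, -0.03, 0], 0, 0.06], [[0, -0.05, 0], 0, 0.06], [[0, -0.06, 0], 0, 0.06], [[0, -0.06, 0], 0, 0.06], [[0, -0.06, 0], 0, 0.06], [[0, -0.06, 0], 0, 0.06], [[0, -0.06, 0], 0, 0.06], [[0, -0.06, 0], 0, 0.06]]}}

```text
time: 13.15
tcp_pos: [571.5, -350.4, 167.6]
tool_rot: [0.707, 0.707, 0.0, 0.0]
wrist_force: [0.1, -0.6, 0.1]
gripper_width: 59.9
grip_force: 0.0
```

Run:
```python
from h import *
p,P,W=look("wrist","w5")
bar(W,(569,-363),20,48,66)
ring(W,(569,-363),60,4,16,48,6)
h=cv2.convexHull(near(W,(569,-363),56,5,20)[:,:2].astype(np.float32))
print(cv2.minEnclosingCircle(h))
```

```text
n 590 mean [ 569.5 -365.8] mid [ 569.6 -367.3] zmed/max 56.6 58.8 dir 83.0 tcp [ 571.4 -350.6  167.6] toolx 90.0 [19.3 20.3]
ring [ 569.2 -372.3] 2490 resid 3.2
((569.4545288085938, -366.8526916503906), 49.5968132019043)
```

>>> {"api": "send_rows", "payload": {"targets": [[[-0.001, -0.008, -0.02], 0, 0.05], [[-0.002, -0.016, -0.04], 0, 0.05], [[-0.002, -0.016, -0.07], 0, 0.05], [[-0.002, -0.016, -0.09], 0, 0.05], [[-0.002, -0.016, -0.11], 0, 0.05], [[-0.002, -0.016, -0.125], 0, 0.05], [[-0.002, -0.016, -0.13], 0, 0.05], [[-0.002, -0.016, -0.13], 0, 0.05]]}}

```text
time: 14.0
tcp_pos: [568.8, -366.9, 36.5]
tool_rot: [0.707, 0.707, -0.0, -0.001]
wrist_force: [-0.3, 0.7, 0.8]
gripper_width: 49.8
grip_force: 0.0
```

>>> {"api": "send_rows", "payload": {"targets": [[[0, 0, 0], 0, 0.03], [[0, 0, 0], 0, 0.0], [[0, 0, 0], 0, 0.0], [[0, 0, 0], 0, 0.0], [[0, 0, 0], 0, 0.0], [[0, 0, 0], 0, 0.0], [[0, 0, 0.0], 0, 0.0], [[0, 0, 0.005], 0, 0.0]], "squeeze": 60}}

```text
time: 14.8
tcp_pos: [568.7, -366.9, 41.7]
tool_rot: [0.707, 0.707, -0.0, -0.001]
wrist_force: [-0.9, -0.2, -1.3]
gripper_width: 17.5
grip_force: 58.6
```

>>> {"api": "send_rows", "payload": {"targets": [[[0, 0, 0.01], 0, 0], [[0, 0, 0.03], 0, 0], [[0, 0, 0.06], 0, 0], [[0, 0, 0.09], 0, 0], [[0, 0.01, 0.13], 0, 0], [[0, 0.03, 0.17], 0, 0], [[0, 0.06, 0.2], 0, 0], [[0, 0.09, 0.23], 0, 0]]}}

```text
time: 15.6
tcp_pos: [568.8, -276.6, 274.0]
tool_rot: [0.708, 0.707, 0.0, 0.0]
wrist_force: [0.3, -0.1, -1.9]
gripper_width: 17.7
grip_force: 58.7
```

>>> {"api": "send_rows", "payload": {"targets": [[[0, 0.035, 0.01], 0, 0], [[0, 0.075, 0.01], 0, 0], [[0, 0.115, 0.01], 0, 0], [[-0.01, 0.155, 0.01], 0, 0], [[-0.01, 0.195, 0.01], 0, 0], [[-0.01, 0.235, 0.01], 0, 0], [[-0.017, 0.275, 0.01], 0, 0], [[-0.017, 0.315, 0.01], 0, 0]]}}

```text
time: 16.4
tcp_pos: [550.8, 39.2, 282.2]
tool_rot: [0.707, 0.707, -0.0, -0.0]
wrist_force: [0.8, 0.5, -1.5]
gripper_width: 17.3
grip_force: 58.8
```

>>> {"api": "send_rows", "payload": {"targets": [[[0, 0.04, 0], 0, 0], [[0, 0.08, 0], 0, 0], [[0, 0.12, 0], 0, 0], [[0, 0.16, 0], 0, 0], [[0, 0.2, 0], 0, 0], [[0, 0.235, 0], 0, 0], [[0, 0.26, 0], 0, 0], [[0, 0.28, 0], 0, 0]]}}

```text
time: 17.2
tcp_pos: [551.4, 319.3, 282.0]
tool_rot: [0.707, 0.708, -0.0, -0.0]
wrist_force: [1.1, -0.1, -1.4]
gripper_width: 17.3
grip_force: 58.8
```

>>> {"api": "send_rows", "payload": {"targets": [[[0, 0.015, 0], 0, 0], [[0, 0.025, 0], 0, 0], [[0, 0.03, 0], 0, 0], [[0, 0.03, 0], 0, 0], [[0, 0.03, 0], 0, 0], [[0, 0.03, 0], 0, 0], [[0, 0.03, 0], 0, 0], [[0, 0.03, 0], 0, 0]]}}

```text
time: 18.0
tcp_pos: [552.3, 347.2, 282.4]
tool_rot: [0.707, 0.707, 0.0, 0.0]
wrist_force: [-0.1, 0.3, -1.7]
gripper_width: 17.3
grip_force: 58.8
```

Run:
```python
from h import *
p,P,W=look("wrist","w6")
t=bot.observe()["tcp_pos"];print(t,bot.observe()["tool_rot"])
q=near(W,t[:2],60,t[2]-50,t[2]-5);print(np.percentile(q[:,2],[1,10,50,90]).round(1))
for lo,hi in((-16,-5),(-34,-18),(-50,-34)):
    s=near(W,t[:2],60,t[2]+lo,t[2]+hi)
    if len(s)>50:
        print(lo,hi,len(s),np.median(s[:,2]));print(cv2.minEnclosingCircle(s[:,:2].astype(np.float32)))
        print(np.linalg.lstsq(np.c_[s[:,:2]-t[:2],np.ones(len(s))],s[:,2],rcond=None)[0].round(3))
```

```text
[552.30804695 347.27584222 282.40428629] [7.07394380e-01 7.06819064e-01 2.50646458e-05 3.90296549e-05]
[246.8 250.6 273.4 275. ]
-16 -5 12009 274.41629618786664
((552.034912109375, 347.97320556640625), 36.30076217651367)
[-7.00000e-03 -2.00000e-02  2.74449e+02]
-34 -18 8007 257.2955519994708
((551.323486328125, 349.2046203613281), 49.03367233276367)
[ 0.0000e+00 -3.5000e-02  2.5742e+02]
-50 -34 1515 247.5440795479554
((552.0015869140625, 347.8068542480469), 50.24807357788086)
[-4.00000e-03  1.00000e-03  2.47425e+02]
```

View pics/w6.png

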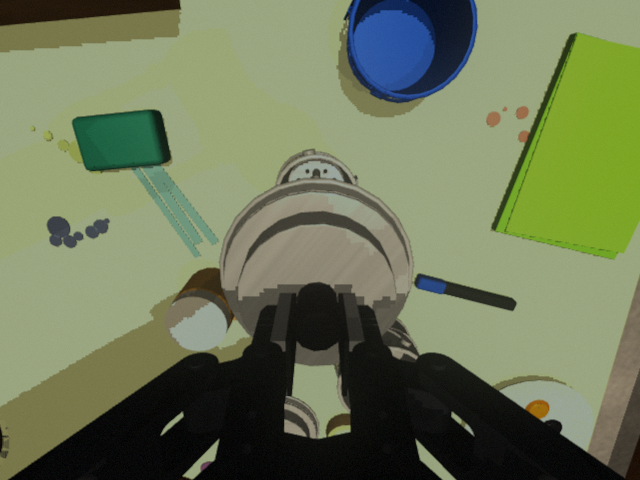

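>>> {"api": "send_rows", "payload": {"targets": [[[-0.001, 0.001, -0.02], 0, 0], [[-0.001, 0.001, -0.05], 0, 0], [[-0.001, 0.001, -0.08], 0, 0], [[-0.001, 0.001, -0.11], 0, 0], [[-0.001, 0.001, -0.14], 0, 0], [[-0.001, 0.001, -0.16], 0, 0], [[-0.001, 0.001, -0.17], 0, 0], [[-0.001, 0.001, -0.173], 0, 0]]}}

```text
time: 18.85
tcp_pos: [550.5, 348.2, 107.9]
tool_rot: [0.707, 0.707, -0.001, -0.0]
wrist_force: [-0.1, -1.2, -1.2]
gripper_width: 17.3
grip_force: 58.8
```

>>> {"api": "send_rows", "payload": {"targets": [[[0, 0, -0.002], 0, 0], [[0, 0, -0.004], 0, 0], [[0, 0, -0.006], 0, 0], [[0, 0, -0.008], 0, 0], [[0, 0, -0.01], 0, 0], [[0, 0, -0.012], 0, 0], [[0, 0, -0.013], 0, 0], [[0, 0, -0.013], 0, 0]]}}

```text
time: 19.65
tcp_pos: [551.0, 348.5, 96.0]
tool_rot: [0.707, 0.707, -0.0, -0.0]
wrist_force: [-1.1, -0.1, -0.9]
gripper_width: 17.8
grip_force: 58.8
```

>>> {"api": "send_rows", "payload": {"targets": [[[0, 0, -0.001], 0, 0], [[0, 0, -0.002], 0, 0], [[0, 0, -0.003], 0, 0], [[0, 0, -0.003], 0, 0], [[0, 0, -0.003], 0, 0], [[0, 0, -0.003], 0, 0], [[0, 0, -0.003], 0, 0], [[0, 0, -0.003], 0, 0]]}}

```text
time: 20.45
tcp_pos: [551.6, 349.0, 95.5]
tool_rot: [0.707, 0.707, 0.0, 0.0]
wrist_force: [-3.9, -0.4, 7.2]
gripper_width: 17.4
grip_force: 59.7
```

Run:
```python
from h import *
s=bot.observe();print(s["tcp_pos"],s["wrist_force"],s["torque"])
p,P,W=look("wrist","w7");p2,P2,W2=look("side")
t=s["tcp_pos"]
for lo,hi in((-16,-5),(-50,-34)):
    q=near(W,t[:2],60,t[2]+lo,t[2]+hi);print(len(q),np.median(q[:,2]),cv2.minEnclosingCircle(q[:,:2].astype(np.float32)),np.linalg.lstsq(np.c_[q[:,:2]-t[:2],np.ones(len(q))],q[:,2],rcond=None)[0].round(3))
ring(W,(551,350),60,46,60,37.5,6)
```

```text
[551.56730099 348.97220094  95.48301621] [-3.91835563 -0.35829168  7.23652799] [-0.26923889  0.4681354  -0.05800951]
11982 87.50548281211346 ((551.38232421875, 349.503173828125), 36.249481201171875) [-6.0000e-03 -2.3000e-02  8.7578e+01]
1575 60.520636678128966 ((551.42041015625, 349.4065246582031), 50.320186614990234) [-4.0000e-03 -4.0000e-03  6.0615e+01]
ring [nan nan] 0 resid nanh.py:34: RuntimeWarning: Mean of empty slice.
  x=x+((q[g]-x)*(1-rr/n[g])[:,None]).mean(0)*1.5
  ret = um.true_divide(
  ret = _var(a, axis=axis, dtype=dtype, out=out, ddof=ddof,
  arrmean = um.true_divide(arrmean, div, out=arrmean,
  ret = ret.dtype.type(ret / rcount)
```

Contact at seated height. Release, rise and go to the large screen.

>>> {"api": "send_rows", "payload": {"targets": [[[0, 0, 0.002], 0, 0.03], [[0, 0, 0.002], 0, 0.045], [[0, 0, 0.002], 0, 0.045], [[0, 0, 0.002], 0, 0.045], [[0, 0, 0.01], 0, 0.045], [[0, 0, 0.03], 0, 0.045], [[0, 0, 0.07], 0, 0.045], [[0, 0, 0.11], 0, 0.045]]}}

```text
time: 21.35
tcp_pos: [550.5, 348.2, 203.7]
tool_rot: [0.707, 0.707, -0.001, -0.0]
wrist_force: [0.9, -0.1, -0.0]
gripper_width: 44.5
grip_force: 0.0
```

>>> {"api": "send_rows", "payload": {"targets": [[[0, -0.01, 0.04], -5, 0.045], [[0, -0.02, 0.07], -10, 0.045], [[0, -0.04, 0.08], -15, 0.045], [[0, -0.06, 0.08], -15, 0.045], [[0, -0.06, 0.08], -15, 0.045], [[0, -0.06, 0.08], -15, 0.045], [[0, -0.06, 0.08], -15, 0.045], [[0, -0.06, 0.08], -15, 0.045]]}}

```text
time: 22.15
tcp_pos: [550.7, 289.0, 282.0]
tool_rot: [0.793, 0.609, -0.001, -0.0]
wrist_force: [-0.7, 0.5, 0.0]
gripper_width: 44.9
grip_force: 0.0
```

Run:
```python
from h import *
p,P,W=look("wrist","w8")
t=bot.observe()["tcp_pos"];print(t)
for lo,hi,r in((81,92,34),(62,72,52)):
    q=near(W,(551,349),r,lo,hi);print(len(q),np.median(q[:,2]),cv2.minEnclosingCircle(q[:,:2].astype(np.float32)),np.linalg.lstsq(np.c_[q[:,:2]-(551,349),np.ones(len(q))],q[:,2],rcond=None)[0].round(3))
bar(W,(551,349),18,104,122)
```

```text
[550.78141494 289.07972909 282.26605923]
4483 87.43396274407803 ((550.9877319335938, 348.9893493652344), 33.99223709106445) [-0.    -0.    87.442]
2910 70.23680327097577 ((551.5633544921875, 349.5206298828125), 49.19929504394531) [-6.0000e-03 -6.0000e-03  6.9705e+01]
n 480 mean [551.7 349.8] mid [551.3 349.6] zmed/max 113.1 115.7 dir -142.4 tcp [550.8 289.1 282.3] toolx 75.0 [19.2 19.4]
```

View pics/w8.png

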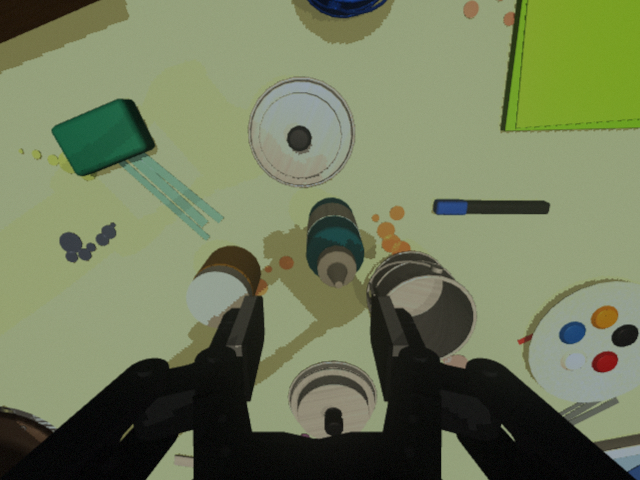

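The small lid is level on its pail (knob at pixel (299,138), crown slope 0). To the large screen.

>>> {"api": "send_rows", "payload": {"targets": [[[-0.01, -0.03, 0], -7, 0.045], [[-0.02, -0.07, 0], -14, 0.045], [[-0.03, -0.11, 0], -21, 0.045], [[-0.04, -0.15, 0], -28, 0.045], [[-0.05, -0.19, 0], -35, 0.045], [[-0.06, -0.23, 0], -42, 0.045], [[-0.07, -0.27, 0], -49, 0.045], [[-0.08, -0.31, 0], -56, 0.045]], "squeeze": 40}}

```text
time: 23.0
tcp_pos: [470.7, -22.4, 283.2]
tool_rot: [0.987, 0.163, 0.0, 0.0]
wrist_force: [0.9, -0.1, 0.3]
gripper_width: 44.9
grip_force: 0.0
```

>>> {"api": "send_rows", "payload": {"targets": [[[-0.01, -0.04, -0.01], -3, 0.045], [[-0.03, -0.08, -0.03], -3, 0.045], [[-0.04, -0.12, -0.05], -3, 0.045], [[-0.05, -0.155, -0.07], -3, 0.045], [[-0.06, -0.19, -0.08], -3, 0.045], [[-0.07, -0.21, -0.09], -3, 0.045], [[-0.074, -0.22, -0.09], -3, 0.045], [[-0.074, -0.22, -0.09], -3, 0.045]]}}

```text
time: 23.8
tcp_pos: [397.1, -242.0, 193.3]
tool_rot: [0.99, 0.138, -0.0, -0.0]
wrist_force: [-0.5, 1.0, 0.1]
gripper_width: 45.2
grip_force: 0.0
```

>>> {"api": "send_rows", "payload": {"targets": [[[0, 0, 0], 0, 0.045], [[0, 0, 0], 0, 0.045], [[0, 0, 0], 0, 0.045], [[0, 0, 0], 0, 0.045], [[0, 0, 0], 0, 0.045], [[0, 0, 0], 0, 0.045], [[0, 0, 0], 0, 0.045], [[0, 0, 0], 0, 0.045]]}}

```text
time: 24.6
tcp_pos: [397.2, -241.4, 193.3]
tool_rot: [0.99, 0.139, -0.0, -0.0]
wrist_force: [0.4, -0.3, 0.1]
gripper_width: 44.8
grip_force: 0.0
```

Run:
```python
from h import *
p,P,W=look("wrist","w9")
bar(W,(396.5,-253),28,80,102)
bar(W,(396.5,-253),28,87,102)
```

```text
n 682 mean [ 399.  -255.7] mid [ 396.9 -256.7] zmed/max 93.3 95.5 dir -165.8 tcp [ 397.2 -241.4  193.3] toolx 16.0 [ 8.  41.7]
n 648 mean [ 398.4 -255.9] mid [ 396.9 -256.7] zmed/max 93.4 95.5 dir -165.7 tcp [ 397.2 -241.4  193.3] toolx 16.0 [ 8.  41.7]
```

>>> {"api": "send_rows", "payload": {"targets": [[[0, -0.008, -0.02], -2, 0.04], [[0, -0.015, -0.04], -2, 0.04], [[0, -0.015, -0.06], -2, 0.04], [[0, -0.015, -0.08], -2, 0.04], [[0, -0.015, -0.1], -2, 0.04], [[0, -0.015, -0.115], -2, 0.04], [[0, -0.015, -0.121], -2, 0.04], [[0, -0.015, -0.121], -2, 0.04]]}}

```text
time: 25.45
tcp_pos: [396.6, -255.9, 71.5]
tool_rot: [0.993, 0.122, -0.001, -0.001]
wrist_force: [0.2, 0.2, 0.2]
gripper_width: 39.8
grip_force: 0.0
```

>>> {"api": "send_rows", "payload": {"targets": [[[0, 0, 0], 0, 0.02], [[0, 0, 0], 0, 0.0], [[0, 0, 0], 0, 0.0], [[0, 0, 0], 0, 0.0], [[0, 0, 0], 0, 0.0], [[0, 0, 0], 0, 0.0], [[0, 0, 0], 0, 0.0], [[0, 0, 0.005], 0, 0.0]]}}

```text
time: 26.25
tcp_pos: [396.4, -255.8, 76.7]
tool_rot: [0.993, 0.122, -0.001, -0.001]
wrist_force: [-0.1, -0.2, -1.2]
gripper_width: 6.3
grip_force: 39.1
```

>>> {"api": "send_rows", "payload": {"targets": [[[0, 0, 0.01], 0, 0], [[0, 0, 0.03], 0, 0], [[0, 0, 0.06], 0, 0], [[0, 0, 0.1], 0, 0], [[0.005, 0.01, 0.13], 0, 0], [[0.015, 0.03, 0.15], 0, 0], [[0.03, 0.06, 0.16], 0, 0], [[0.05, 0.09, 0.16], 0, 0]]}}

```text
time: 27.05
tcp_pos: [448.0, -166.2, 239.9]
tool_rot: [0.993, 0.121, 0.002, 0.001]
wrist_force: [0.3, -1.0, -0.4]
gripper_width: 6.6
grip_force: 39.2
```

>>> {"api": "send_rows", "payload": {"targets": [[[0.02, 0.035, 0], 0, 0], [[0.04, 0.07, 0], 0, 0], [[0.06, 0.105, 0], 0, 0], [[0.08, 0.14, 0], 0, 0], [[0.1, 0.175, 0], 0, 0], [[0.12, 0.21, 0], 0, 0], [[0.14, 0.245, 0], 0, 0], [[0.16, 0.275, 0], 0, 0]]}}

```text
time: 27.85
tcp_pos: [607.1, 110.5, 237.2]
tool_rot: [0.993, 0.122, -0.001, -0.0]
wrist_force: [0.9, -0.8, -0.7]
gripper_width: 6.3
grip_force: 39.1
```

>>> {"api": "send_rows", "payload": {"targets": [[[0.01, 0.015, 0], 0, 0], [[0.018, 0.03, 0], 0, 0], [[0.019, 0.033, 0], 0, 0], [[0.019, 0.033, 0], 0, 0], [[0.019, 0.033, 0], 0, 0], [[0.019, 0.033, 0], 0, 0], [[0.019, 0.033, 0], 0, 0], [[0.019, 0.033, 0], 0, 0]]}}

```text
time: 28.65
tcp_pos: [626.1, 141.0, 237.5]
tool_rot: [0.993, 0.121, 0.0, 0.0]
wrist_force: [0.3, 0.0, -0.5]
gripper_width: 6.5
grip_force: 39.1
```

Run:
```python
from h import *
p,P,W=look("wrist","w10")
s=bot.observe();t=s["tcp_pos"];print(t)
ring(W,(625,142),65,76,92,49.5,7)
pl=near(W,t[:2],50,t[2]-56,t[2]-36);print(len(pl),np.median(pl[:,2]))
print(np.linalg.lstsq(np.c_[pl[:,:2]-t[:2],np.ones(len(pl))],pl[:,2],rcond=None)[0].round(4))
print(cv2.minEnclosingCircle(pl[:,:2].astype(np.float32)))
a=np.array([.97,.24]);h=cv2.convexHull(pl[:,:2].astype(np.float32))[:,0];h=h[(h-t[:2])@a>0]
f=np.linalg.lstsq(np.c_[2*h,np.ones(len(h))],(h**2).sum(1),rcond=None)[0];print("hull",f[:2],np.sqrt(f[2]+f[:2]@f[:2]))
```

```text
[626.14749358 141.1652117  237.49918779]
ring [627.  138.8] 1389 resid 1.4
11695 195.4392491321021
[-5.500000e-03  1.550000e-02  1.954389e+02]
((624.9736938476562, 141.4965057373047), 39.56785583496094)
hull [625.11628321 141.42430837] 39.13844224302425
```

View pics/w10.png

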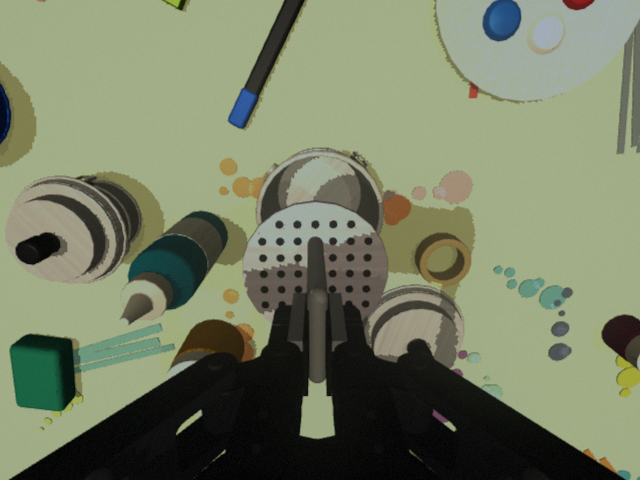

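>>> {"api": "send_rows", "payload": {"targets": [[[0.001, -0.001, -0.01], 0, 0], [[0.001, -0.001, -0.025], 0, 0], [[0.001, -0.001, -0.045], 0, 0], [[0.001, -0.001, -0.058], 0, 0], [[0.001, -0.001, -0.065], 0, 0], [[0.001, -0.001, -0.065], 0, 0], [[0.001, -0.001, -0.065], 0, 0], [[0.001, -0.001, -0.065], 0, 0]]}}

```text
time: 29.5
tcp_pos: [628.1, 140.8, 173.4]
tool_rot: [0.993, 0.122, 0.001, -0.0]
wrist_force: [-0.8, -0.6, -0.2]
gripper_width: 6.4
grip_force: 39.1
```

Run:
```python
from h import *
p,P,W=look("wrist","w11")
s=bot.observe();t=s["tcp_pos"];print(t)
q=near(W,(626,140),65,77,90);ring(W,(625,142),65,77,90,49.5,5)
h=cv2.convexHull(q[:,:2].astype(np.float32))[:,0];h=h[h[:,0]>630];f=np.linalg.lstsq(np.c_[2*h,np.ones(len(h))],(h**2).sum(1),rcond=None)[0];print("rimhull",f[:2],np.sqrt(f[2]+f[:2]@f[:2]))
print("x max",np.percentile(q[:,0],99.5),"y",np.percentile(q[:,1],[.5,99.5]))
pl=near(W,t[:2],50,t[2]-50,t[2]-36);print(len(pl),np.median(pl[:,2]),cv2.minEnclosingCircle(pl[:,:2].astype(np.float32)))
p,P,W=look("top");ring(W,(625,142),65,77,92,49.5,5)
```

```text
[628.06674569 140.79969    173.52764984]
ring [626.9 138.8] 2101 resid 1.4
rimhull [626.5418406  138.60288837] 51.98419368614295
x max 678.1975351172703 y [ 87.45240563 189.97939906]
11700 131.41187390514673 ((626.8667602539062, 141.31961059570312), 39.590553283691406)
ring [625.7 141.5] 59 resid 1.3
```

>>> {"api": "send_rows", "payload": {"targets": [[[-0.001, -0.002, -0.01], 0, 0], [[-0.001, -0.002, -0.025], 0, 0], [[-0.001, -0.002, -0.045], 0, 0], [[-0.001, -0.002, -0.06], 0, 0], [[-0.001, -0.002, -0.075], 0, 0], [[-0.001, -0.002, -0.085], 0, 0], [[-0.001, -0.002, -0.092], 0, 0], [[-0.001, -0.002, -0.092], 0, 0]]}}

```text
time: 30.4
tcp_pos: [625.4, 138.5, 79.0]
tool_rot: [0.993, 0.122, -0.001, 0.0]
wrist_force: [0.1, -0.4, -0.8]
gripper_width: 6.3
grip_force: 39.1
```

>>> {"api": "send_rows", "payload": {"targets": [[[0, 0, -0.001], 0, 0], [[0, 0, -0.002], 0, 0], [[0, 0, -0.003], 0, 0], [[0, 0, -0.004], 0, 0], [[0, 0, -0.005], 0, 0], [[0, 0, -0.006], 0, 0], [[0, 0, -0.006], 0, 0], [[0, 0, -0.006], 0, 0]]}}

```text
time: 31.2
tcp_pos: [627.3, 139.2, 76.1]
tool_rot: [0.993, 0.122, 0.001, -0.0]
wrist_force: [-0.7, 0.3, 5.7]
gripper_width: 6.5
grip_force: 39.9
```

>>> {"api": "send_rows", "payload": {"targets": [[[0, 0, 0.002], 0, 0.014], [[0, 0, 0.002], 0, 0.022], [[0, 0, 0.002], 0, 0.022], [[0, 0, 0.002], 0, 0.022], [[0, 0, 0.01], 0, 0.022], [[0, 0, 0.03], 0, 0.022], [[0, 0, 0.06], 0, 0.022], [[0, 0, 0.1], 0, 0.022]]}}

```text
time: 32.0
tcp_pos: [624.4, 138.3, 173.4]
tool_rot: [0.993, 0.122, -0.002, 0.0]
wrist_force: [0.0, -0.2, -0.1]
gripper_width: 22.3
grip_force: 0.0
```

>>> {"api": "send_rows", "payload": {"targets": [[[-0.01, 0, 0.04], 0, 0.04], [[-0.03, -0.01, 0.07], 0, 0.05], [[-0.06, -0.03, 0.07], 0, 0.06], [[-0.09, -0.06, 0.07], 0, 0.06], [[-0.12, -0.09, 0.05], 0, 0.06], [[-0.13, -0.12, 0.02], 0, 0.06], [[-0.132, -0.135, 0.0], 0, 0.06], [[-0.132, -0.135, 0.0], 0, 0.06]]}}

```text
time: 32.8
tcp_pos: [491.0, 2.3, 171.9]
tool_rot: [0.993, 0.12, -0.003, -0.0]
wrist_force: [-0.6, 1.1, 0.5]
gripper_width: 60.2
grip_force: 0.0
```

>>> {"api": "send_rows", "payload": {"targets": [[[0, 0, 0], 0, 0.06], [[0, 0, 0], 0, 0.06], [[0, 0, 0], 0, 0.06], [[0, 0, 0], 0, 0.06], [[0, 0, 0], 0, 0.06], [[0, 0, 0], 0, 0.06], [[0, 0, 0], 0, 0.06], [[0, 0, 0], 0, 0.06]]}}

```text
time: 33.6
tcp_pos: [494.2, 3.7, 174.3]
tool_rot: [0.993, 0.122, -0.0, -0.0]
wrist_force: [0.0, 0.3, -0.3]
gripper_width: 60.2
grip_force: 0.0
```

Run:
```python
from h import *
p,P,W=look("wrist","w12")
bar(W,(494,0),22,48,66)
print(cv2.minEnclosingCircle(near(W,(494,-1),68,5,20)[:,:2].astype(np.float32)))
ring(W,(627,139),65,77,90,49.5,5);bar(W,(627,139),26,88,103)
pl=near(W,(626,140),36,25,45);print(len(pl),np.linalg.lstsq(np.c_[pl[:,:2]-[626,140],np.ones(len(pl))],pl[:,2],rcond=None)[0].round(4))
```

```text
n 838 mean [495.8  -2.8] mid [494.5  -3.1] zmed/max 56.6 58.9 dir -160.6 tcp [494.1   3.6 174.2] toolx 14.0 [23.2 23.7]
((494.8969421386719, -3.0214951038360596), 60.65872573852539)
ring [626.6 137.4] 2039 resid 1.3Traceback (most recent call last):
  File "<stdin>", line 5, in <module>
  File "h.py", line 27, in bar
    m=(q[:,:2].max(0)+q[:,:2].min(0))/2;w,V=np.linalg.eigh(np.cov(q[:,:2].T))
       ~~~~~~~~~~~^^^
    return umr_maximum(a, axis, None, out, keepdims, initial, where)
ValueError: zero-size array to reduction operation maximum which has no identity
```

View pics/w12.png

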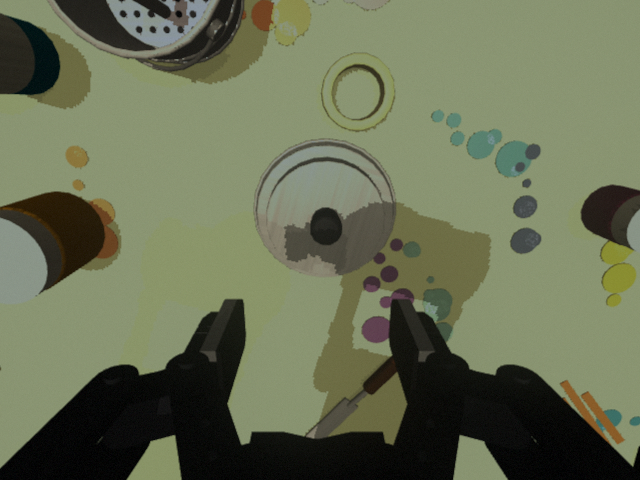

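The large lid's knob is at pixel (325,226), and the screen is visible inside the large pail at the top left. I'll check the screen with the top camera while descending to the lid.

>>> {"api": "send_rows", "payload": {"targets": [[[0, -0.003, -0.02], 0, 0.06], [[0.001, -0.006, -0.04], 0, 0.06], [[0.001, -0.007, -0.07], 0, 0.06], [[0.001, -0.007, -0.09], 0, 0.06], [[0.001, -0.007, -0.11], 0, 0.06], [[0.001, -0.007, -0.13], 0, 0.06], [[0.001, -0.007, -0.136], 0, 0.06], [[0.001, -0.007, -0.136], 0, 0.06]]}}

```text
time: 34.45
tcp_pos: [494.2, -3.3, 37.4]
tool_rot: [0.993, 0.122, -0.001, -0.0]
wrist_force: [0.2, -0.9, -1.0]
gripper_width: 59.9
grip_force: 0.0
```

>>> {"api": "send_rows", "payload": {"targets": [[[0, 0, 0], 0, 0.03], [[0, 0, 0], 0, 0.0], [[0, 0, 0], 0, 0.0], [[0, 0, 0], 0, 0.0], [[0, 0, 0], 0, 0.0], [[0, 0, 0], 0, 0.0], [[0, 0, 0.0], 0, 0.0], [[0, 0, 0.005], 0, 0.0]], "squeeze": 60}}

```text
time: 35.25
tcp_pos: [494.7, -3.3, 43.1]
tool_rot: [0.993, 0.122, -0.0, -0.0]
wrist_force: [-0.9, -0.0, -1.9]
gripper_width: 21.6
grip_force: 58.9
```

Run:
```python
from h import *
p,P,W=look("top")
ring(W,(626,141),65,77,92,49.5,5)
for lo,hi,r in((86,103,30),(20,45,36)):
    q=near(W,(626,140),r,lo,hi);print(len(q))
    if len(q)>10: print(np.median(q,0).round(1),((q.max(0)+q.min(0))/2).round(1),np.linalg.lstsq(np.c_[q[:,:2]-[626,140],np.ones(len(q))],q[:,2],rcond=None)[0].round(3))
```

```text
ring [625.9 141.7] 204 resid 1.4
48
[623.8 141.6  93.6] [624.8 142.6  93.5] [3.4000e-02 1.4700e-01 9.2975e+01]
465
[625.1 138.   31.7] [625.9 140.1  33.3] [-8.0000e-03  4.0000e-03  3.1812e+01]
```

>>> {"api": "send_rows", "payload": {"targets": [[[0, 0, 0.01], 0, 0], [[0, 0, 0.03], 0, 0], [[0, 0, 0.06], 0, 0], [[0, 0, 0.1], 0, 0], [[0.01, 0.01, 0.14], 0, 0], [[0.03, 0.03, 0.17], 0, 0], [[0.05, 0.05, 0.19], 0, 0], [[0.08, 0.08, 0.19], 0, 0]]}}

```text
time: 36.1
tcp_pos: [577.5, 76.7, 238.2]
tool_rot: [0.993, 0.121, 0.004, 0.001]
wrist_force: [1.0, -1.0, -1.1]
gripper_width: 21.4
grip_force: 58.9
```

>>> {"api": "send_rows", "payload": {"targets": [[[0.02, 0.025, 0], 0, 0], [[0.04, 0.045, 0], 0, 0], [[0.052, 0.06, 0], 0, 0], [[0.052, 0.063, 0], 0, 0], [[0.052, 0.063, 0], 0, 0], [[0.052, 0.063, 0], 0, 0], [[0.052, 0.063, 0], 0, 0], [[0.052, 0.063, 0], 0, 0]]}}

```text
time: 36.9
tcp_pos: [626.8, 138.8, 233.5]
tool_rot: [0.993, 0.121, -0.0, 0.0]
wrist_force: [0.4, -0.0, -2.0]
gripper_width: 21.3
grip_force: 58.9
```

Run:
```python
from h import *
p,P,W=look("wrist","w13")
s=bot.observe();t=s["tcp_pos"];print(t)
for lo,hi in((-16,-5),(-50,-34)):
    q=near(W,t[:2],70,t[2]+lo,t[2]+hi);print(len(q),np.median(q[:,2]),cv2.minEnclosingCircle(q[:,:2].astype(np.float32)),np.linalg.lstsq(np.c_[q[:,:2]-t[:2],np.ones(len(q))],q[:,2],rcond=None)[0].round(3))
ring(W,(626,140),65,77,90,49.5,5)
```

```text
[626.90791128 138.95184677 233.53975296]
20794 224.56625257845877 ((625.1687622070312, 137.67567443847656), 47.52654266357422) [-1.10000e-02  0.00000e+00  2.24585e+02]
2166 197.77271455670342 ((625.1293334960938, 138.39857482910156), 61.31660842895508) [-2.00000e-03  2.00000e-03  1.97827e+02]
ring [627.3 138.8] 470 resid 1.2
```

>>> {"api": "send_rows", "payload": {"targets": [[[0.001, 0.001, -0.01], 0, 0], [[0.001, 0.001, -0.03], 0, 0], [[0.001, 0.001, -0.055], 0, 0], [[0.001, 0.001, -0.08], 0, 0], [[0.001, 0.001, -0.095], 0, 0], [[0.001, 0.001, -0.102], 0, 0], [[0.001, 0.001, -0.104], 0, 0], [[0.001, 0.001, -0.104], 0, 0]]}}

```text
time: 37.75
tcp_pos: [628.8, 140.7, 129.9]
tool_rot: [0.993, 0.122, 0.001, -0.0]
wrist_force: [0.7, -0.7, -1.4]
gripper_width: 21.6
grip_force: 58.9
```

>>> {"api": "send_rows", "payload": {"targets": [[[0, 0, -0.002], 0, 0], [[0, 0, -0.004], 0, 0], [[0, 0, -0.006], 0, 0], [[0, 0, -0.008], 0, 0], [[0, 0, -0.01], 0, 0], [[0, 0, -0.012], 0, 0], [[0, 0, -0.014], 0, 0], [[0, 0, -0.014], 0, 0]]}}

```text
time: 38.55
tcp_pos: [627.9, 140.6, 114.8]
tool_rot: [0.993, 0.122, -0.0, 0.0]
wrist_force: [0.5, -0.1, -2.1]
gripper_width: 21.6
grip_force: 58.9
```

>>> {"api": "send_rows", "payload": {"targets": [[[0, 0, -0.001], 0, 0], [[0, 0, -0.002], 0, 0], [[0, 0, -0.003], 0, 0], [[0, 0, -0.003], 0, 0], [[0, 0, -0.003], 0, 0], [[0, 0, -0.003], 0, 0], [[0, 0, -0.003], 0, 0], [[0, 0, -0.003], 0, 0]]}}

```text
time: 39.35
tcp_pos: [628.3, 140.7, 114.2]
tool_rot: [0.993, 0.122, 0.0, 0.0]
wrist_force: [-3.6, -0.7, 7.2]
gripper_width: 22.0
grip_force: 59.9
```

Run:
```python
from h import *
p,P,W=look("wrist","w14")
s=bot.observe();t=s["tcp_pos"];print(t,s["wrist_force"])
for lo,hi in((-16,-5),(-50,-34)):
    q=near(W,t[:2],70,t[2]+lo,t[2]+hi);print(len(q),np.median(q[:,2]),cv2.minEnclosingCircle(q[:,:2].astype(np.float32)),np.linalg.lstsq(np.c_[q[:,:2]-t[:2],np.ones(len(q))],q[:,2],rcond=None)[0].round(3))
```

```text
[628.30338002 140.71790672 114.27329292] [-3.52788775  0.63342332  6.86540874]
20819 105.41524099959037 ((626.4576416015625, 139.78187561035156), 47.436038970947266) [-9.00000e-03 -2.00000e-03  1.05418e+02]
2137 78.63446331993626 ((626.4338989257812, 139.8286590576172), 61.45210647583008) [-0.   -0.   78.66]
```

Crown at 105.4, so the origin is at about 75 mm: seated. Release, rise, retreat and check.

>>> {"api": "send_rows", "payload": {"targets": [[[0, 0, 0.002], 0, 0.035], [[0, 0, 0.002], 0, 0.05], [[0, 0, 0.002], 0, 0.05], [[0, 0, 0.002], 0, 0.05], [[0, 0, 0.01], 0, 0.05], [[0, 0, 0.03], 0, 0.05], [[0, 0, 0.06], 0, 0.05], [[0, 0, 0.1], 0, 0.05]]}}

```text
time: 40.2
tcp_pos: [626.6, 140.4, 211.4]
tool_rot: [0.993, 0.122, -0.002, 0.0]
wrist_force: [0.7, -0.1, -0.3]
gripper_width: 50.0
grip_force: 0.0
```

>>> {"api": "send_rows", "payload": {"targets": [[[0, 0, 0.04], 0, 0.05], [[-0.02, -0.02, 0.07], 0, 0.05], [[-0.05, -0.06, 0.08], 0, 0.05], [[-0.09, -0.09, 0.08], 0, 0.05], [[-0.12, -0.12, 0.08], 0, 0.05], [[-0.15, -0.15, 0.08], 0, 0.05], [[-0.17, -0.18, 0.08], 0, 0.05], [[-0.17, -0.18, 0.08], 0, 0.05]]}}

```text
time: 41.0
tcp_pos: [456.0, -41.9, 292.9]
tool_rot: [0.993, 0.12, -0.0, 0.001]
wrist_force: [0.2, -0.3, -0.4]
gripper_width: 49.8
grip_force: 0.0
```

Run:
```python
from h import *
p,P,W=look("top","top1");ps,_,_=look("side")
a=cv2.resize(p[140:300,180:500],(800,400),interpolation=cv2.INTER_CUBIC)
b=cv2.resize(ps[130:300,220:480],(306,200));c=np.zeros((200,800,3),np.uint8);c[:,:306]=b
cv2.imwrite("pics/fin.png",np.vstack([a,c]))
for n,c,h in(("L",(626,141),104),("S",(551.5,350),86)):
    for r,lo,hi in((35,h-6,h+6),(14,h+16,h+30),(70,h-30,h-14)):
        q=near(W,c,r,lo,hi);print(n,len(q),np.median(q,0).round(1),((q.max(0)+q.min(0))/2)[:2].round(1),np.linalg.lstsq(np.c_[q[:,:2]-c,np.ones(len(q))],q[:,2],rcond=None)[0].round(3))
```

```text
L 482 [624.1 140.5 103. ] [626.1 141.2] [-4.00000e-03  3.00000e-03  1.02947e+02]
L 67 [625.1 143.6 128.3] [624.7 143.7] [ 8.10000e-02 -7.90000e-02  1.28511e+02]
L 546 [610.7 141.4  84.5] [626.6 142.9] [1.1000e-02 1.0000e-03 8.3402e+01]
S 477 [549.8 348.4  85.6] [552.  350.1] [-5.0000e-03  1.1000e-02  8.5529e+01]
S 45 [550.1 351.5 110.9] [551.4 351.3] [1.21000e-01 1.02000e-01 1.10273e+02]
S 431 [543.8 341.7  66.7] [551.  353.3] [4.0000e-03 1.4000e-02 6.5615e+01]
```

View pics/fin.png

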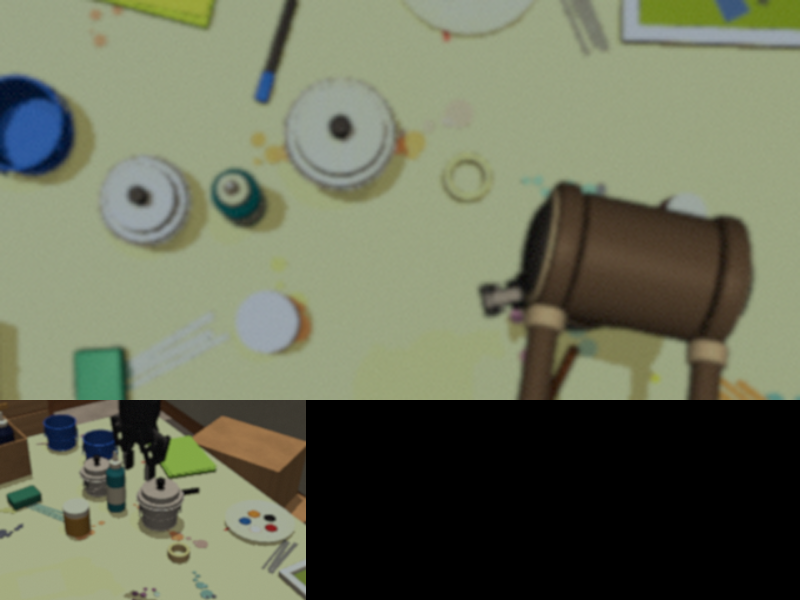

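Both lids are level: knobs at (340,127) and (139,196), crown heights 103 and 85.5, which match seated values of 104 and 86. The bottle and jar are standing. The arm is clear, so I'm handing in.

```bash
python3 -c "
from station import bot
print(bot.sign_off())"
```

```text
the job is handed in; nothing more can be done
None
```

I assembled both brush washers in their pails and handed the job in: by the last camera check both screens stand level on the pail floors, both lids sit level at seated height, and the bottle and jar are upright (the pot was hidden by the arm in that last view), but the hand-in returned no verdict.

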